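Swap a charged battery pack for a flat one on the bench chargers

TASK

Take the charged (green) battery pack off its charger by pressing the charger's yellow catch - do not wrench it out - and set it down gently, upright, in the blue tray. Also put the flat (orange) pack on the empty charger: slide it in along the rail until the spring catch clicks behind it and it stays home by itself, without ramming it. Leave the bottle, the marker and the foil pouch where they are.

Things in the scene. Friction and masses are not known exactly. Their poses are not given: they have to be found in the camera images.
- charger_a: Charger holding the green pack at the start, fixed: grey base plate 168 x 82 mm, x = -80 to +88 mm, its sliding top at z = 8 mm. Origin at bench level below the middle of the latched pack; x along the rail, the way packs go in; z up. Apron, then rail, then a grey head (38 mm wide, top z = 36 mm) with end stop at x = 32 mm, spring ejector rod, spring catch and its yellow pad.
- charger_b: The empty charger, same make and axes as charger_a. But its head (stop, ejector, catch, pad together) is clamped up to 8 mm nearer or farther along x, not reported: a latched pack's middle rests anywhere from x = -8 to +8 mm. A pack slid in meets the ejector 12 mm before the stop; the catch clicks 2 mm before the solid stop, where force shoots up. Over 35 N on the stop is ramming.
- apron_a (a point): Middle of charger_a's apron, on the base plate's top, 51 mm before the charger's origin. The apron (x = -80 to -22 mm) lies between low walls 68 mm apart, tops at z = 16 mm. A pack can be put in or lifted out from above only here, its origin at x = -43 mm or less; nearer in, lips hold it down.
- apron_b (a point): The same point on charger_b; a pack stood here, front towards the head, can be pushed straight into the rail.
- mouth_b (a point): Mouth of charger_b's rail, on the base plate's top, 12 mm before the charger's origin; a 10 mm long funnel leads to it. From here to x = +30 mm run walls 56 mm apart with lips over the pack's skids: inner edges 41 mm apart, undersides 9.3 mm above the base plate, tops at z = 21 mm.
- pad_a (a point): Middle of the top of charger_a's yellow catch pad, level, 30 mm along the rail by 34 mm across, 46 mm above the bench. Pressed straight down it moves 8 mm to a solid stop, needing 6 to 9 N; from 6 mm down the pack is free and the ejector pushes it 10 to 25 mm out along the rail; draw it by hand from there to the apron. The pad springs back up when let go.
- pack_green: Charged pack, black, green label on top and tail, 0.2 kg, latched in charger_a. Body 60 (x) x 36 (y) mm, top at z = 50 mm; skids along its lower sides, 54 mm wide overall, 8 mm high. Origin: middle of the underside; x towards its front, which enters the charger first; the tail has a grey push ledge, 30 mm wide, z = 8 to 22 mm, flat upright face at x = -36 mm. Grip it across y.
- pack_orange: The flat battery pack, same shape and axes as pack_green, with an orange label on top and tail; stands loose on the bench in front of the analyser with the sloping screen (fixed, 156 mm high, between the two chargers).
- tray: Shallow blue tray fixed on the bench, 130 x 120 mm, 18 mm high, walls and floor 4 mm; origin at the middle of its underside.
- eject_b (a joint): How far charger_b's ejector rod (12 mm dia., at z = 30 mm) is pressed in, m: 0 out, about 0.010 with a pack latched, 0.012 with it against the stop. Its spring pushes the pack out with 2.4 N rising to 5.5 N; together with the catch, the push needed peaks at about 5 to 9 N before the click.
- catch_b (a joint): How far charger_b's catch is down, m: 0 up (as at rest, or clicked home), about 0.004 to 0.006 while a pack's lug rides over it, 0.008 pressed fully.
- bottle: Small reagent bottle with a red cap, 29 mm dia., 56 mm high; bystander. Origin at its base.
- marker: Blue felt marker lying on the bench, 140 mm long, 15 mm high; bystander.
- pouch: Flat foil pouch on the bench, 98 x 62 x 7 mm; bystander.

How it is judged:
By the outcome, as a careful person would: the job done as asked, in the order asked, and still so for the second after the job is handed in, with the robot touching nothing.
It also fails if it takes over 67 s, if anything falls off the work surface, if the arm or the gripper's body presses on something with over 40 N, if the wrist force passes 120 N, or if a joint passes its speed limit or range.

ROBOT

A 6-joint arm with a two-finger parallel gripper is mounted at the origin on a cart in front of the work surface, level with it; the furniture and walls round the work are solid. World frame = base frame: x ahead of the robot, y to its left, z up, the work surface at z = 0. Lengths are in mm, angles in rad, forces in N, time in s.
With the tool pointing down it reaches from about 400 to 925 mm from the base axis. Payload 3.4 kg.
Tool frame: the origin (TCP) lies between the finger pads; the fingertips stand bot.tips_ahead ahead of it and the grasp point (between the pads) lies 6 mm ahead of it (bot.tips_ahead is the distance from the TCP to the fingertips, in mm); z points along the fingers, y is the direction in which the jaws open and shut (so a half turn about z gives the same grasp; the last joint's range is limited). The gripper opens to 85 mm and grips with 20 to 120 N. Pads are 22 mm wide; open, the fingers measure 114 mm over their backs; the gripper's body (76 mm by 85 mm) begins 54 mm behind the grasp point. The pads swing forward as they close: fully open they stand 13 mm farther back than shut.
Start: joints at [-1.323, 0.307, 1.506, -0, 1.328, -0.073], TCP at [181.288, -545.679, 256.305] pointing down, gripper open.
Joint ranges: [-3.12, 3.12], [-1.05, 2.28], [0.14, 2.33], [-1.42, 4.57], [0.1, 2.73], [-2.68, 2.68]. Speed limits (rad/s): [2.57, 2.57, 3.14, 3.14, 3.14, 3.14].

INTERFACE

Orientations are given as a rotation vector (axis times angle).
In Python, from station import bot gives the robot as it stands.
- The arm moves only by the tool jog_arm, never from a script. Its arguments are lists of equal length, an entry for each row: "linear": the shift along the tool's x, y, z in mm, a list of three; "roll": the turn about the tool's z in degrees; "fingers": the finger opening in mm, from 0 to 85.4. A call has 1 to 10 rows; each row shifts and turns the pose as measured when the row begins, along the tool's axes as they then stand; what a row does not reach is not made up. A row lasts 1/12 s, in which the tool goes at most 41.7 mm and 7.16 degrees, less where a joint would pass 70% of its speed; a pose out of reach is approached as far as the arm can. A call is refused whole if a number of a shift passes 41.7 or a number of a turn 7.16, either way. A call with a gripper value outside its range is refused whole. The fingers move at their own pace and stop on an object; "squeeze" is the grip in N (left out, the last holds). Time passes only in rows, so rows that do not move let the fingers close. It gives the time, the measured TCP pose, the force and the opening at its end, in the units of the state.
- bot.observe(): the state, without advancing time (a new reading comes with each control period).
- bot.grab_frame(name): name is "scene" or "top"; returns a dict with "pixels" (480x640x3 uint8, blue, green, red), "depth" (480x640 float32, mm along the optical axis (not along the pixel's ray), 0 where there is no reading), "fov_y" (degrees; the focal length in pixels is half the picture's height over the tangent of half this angle, whatever the lens; pixels are square), "cx", "cy" (the principal point, pixels), "view" (4x4, takes a point from world to camera coordinates). Camera axes: x right, y down, z forward; pixel columns grow to the right and rows downward; lengths in mm; the calibration is good to about 2 mm. A picture is of the moment at which its call begins.
- bot.close_job(): hands the job in, once; it reports no verdict.
The state is a dict: "clock": time; "qpos": joint angles; "joint_velocities": joint speeds; "tau": joint torques, N m; "tool_pos": TCP position; "tcp_rot": TCP orientation; "ft_force": force on the tool from outside, world axes, zero at the start; "ft_torque": the same for the moment, N m; "gripper_width": finger opening in mm.
Only numpy, scipy, OpenCV 4.12 (cv2) and the standard library are available. Lean on these libraries where they do the work, as an engineer would, in place of code of your own. Each camera call takes 0.05 s, during which the arm holds its last target.

## Working session

There is one attempt and no reset: what is moved stays moved. The work goes in short steps, Python scripts to look and compute and a tool call to move; the robot and the scene stay as the last step left them, time stands still between calls to the robot, and variables do not carry over. Pictures are saved under pics/ and viewed, and the job is handed in when it is done.

Besides the shell and the picture viewer there is one more tool, called after ">>>" as name(argument=value, ...) on one line, values as JSON. jog_arm: Moves the arm, as the interface text tells. Its arguments: {"type":"object","properties":{"linear":{"type":"array","items":{"type":"array","items":{"type":"number"}}},"roll":{"type":"array","items":{"type":"number"}},"fingers":{"type":"array","items":{"type":"number"}},"squeeze":{"type":"number"}},"required":["linear","roll","fingers"]}

```bash
ls; mkdir -p pics
python3 - <<'E'
from station import bot
import cv2,numpy as np
s=bot.observe();print(s, bot.tips_ahead)
for n in("scene","top"):
    f=bot.grab_frame(n);cv2.imwrite(f"pics/{n}0.png",f["pixels"])
    np.savez(f"{n}0.npz",**f)
    print(n,f["fov_y"],f["cx"],f["cy"],np.round(f["view"],4).tolist())
E
```

```text
pics
{'clock': 0.0, 'qpos': array([-1.32350001e+00,  3.07553813e-01,  1.50765543e+00,  2.70402443e-05,
        1.32842232e+00, -7.35031221e-02]), 'joint_velocities': array([-0.00107934, -0.00217213, -0.00134166, -0.0013783 ,  0.00157391,
       -0.00024963]), 'tau': array([-7.48975272e-04, -4.57558537e+01, -2.51916325e+01, -1.75173332e-04,
        1.30257604e-02,  1.08875119e-05]), 'tool_pos': array([ 181.13727747, -545.04341016,  255.39876625]), 'tcp_rot': array([-3.09925990e+00, -5.01417705e-01,  2.36734504e-04]), 'ft_force': array([ 0.76042291, -0.50212517, -0.78737673]), 'ft_torque': array([-0.04434097,  0.00412588,  0.03625381]), 'gripper_width': 85.39310494104558} 25.0
scene 51.26858185187591 339.02186399814 234.19558074497647 [[-0.7175, -0.6964, -0.0179, 484.9217], [-0.491, 0.5237, -0.6962, 300.9726], [0.4941, -0.4907, -0.7177, 1000.5394], [0.0, 0.0, 0.0, 1.0]]
top 48.03165431483035 316.63954822478024 233.5962503382017 [[-0.0142, -0.9999, 0.0071, 61.8015], [-0.9944, 0.0134, -0.1053, 599.6859], [0.1052, -0.0085, -0.9944, 1514.8836], [0.0, 0.0, 0.0, 1.0]]
```

View pics/scene0.png

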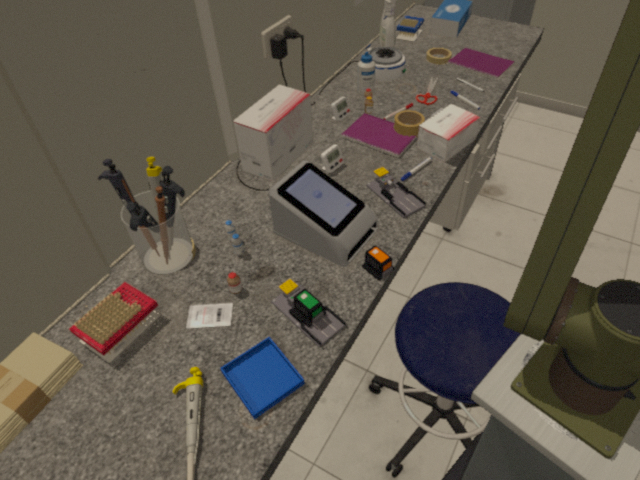

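View pics/top0.png

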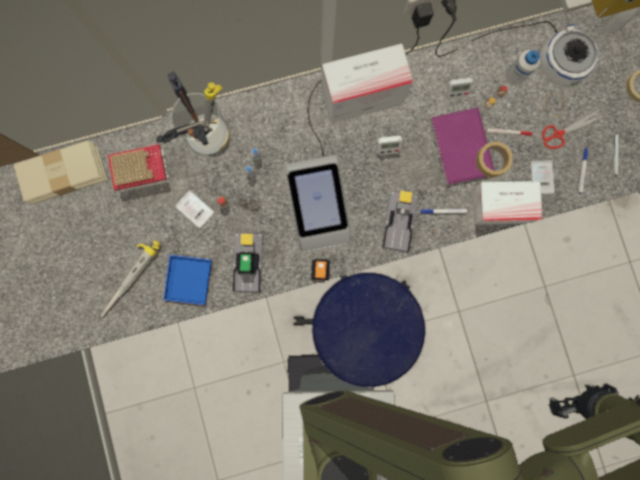

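Run:
```python
import cv2,numpy as np
t=np.load("top0.npz")["pixels"];s=np.load("scene0.npz")["pixels"]
c=t[180:310,150:450];cv2.imwrite("pics/topc.png",cv2.resize(c,None,fx=2.66,fy=2.66,interpolation=cv2.INTER_CUBIC))
a=s[250:350,250:370];b=s[150:230,350:450]
cv2.imwrite("pics/sa.png",cv2.resize(a,(720,600),interpolation=cv2.INTER_CUBIC))
cv2.imwrite("pics/sb.png",cv2.resize(b,(750,600),interpolation=cv2.INTER_CUBIC))
```

```text
(no output)
```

View pics/topc.png

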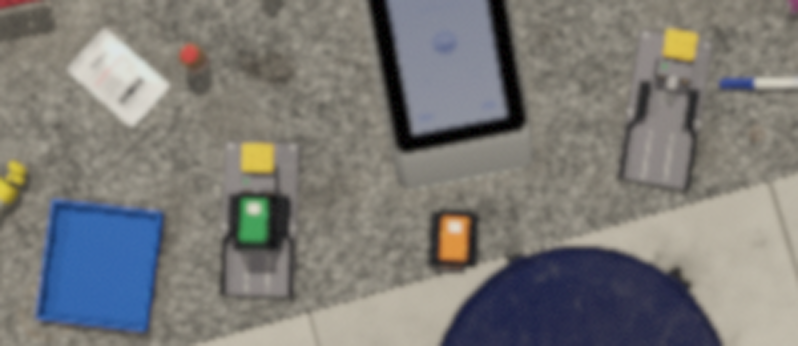

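View pics/sa.png

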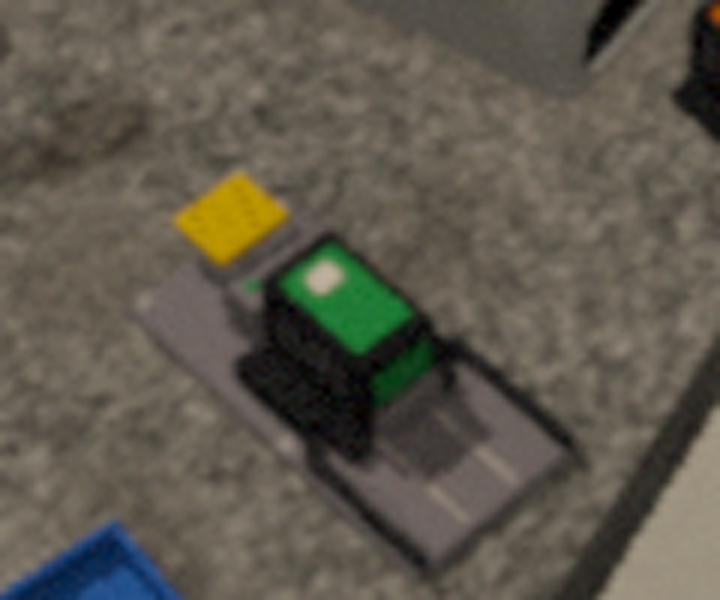

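View pics/sb.png

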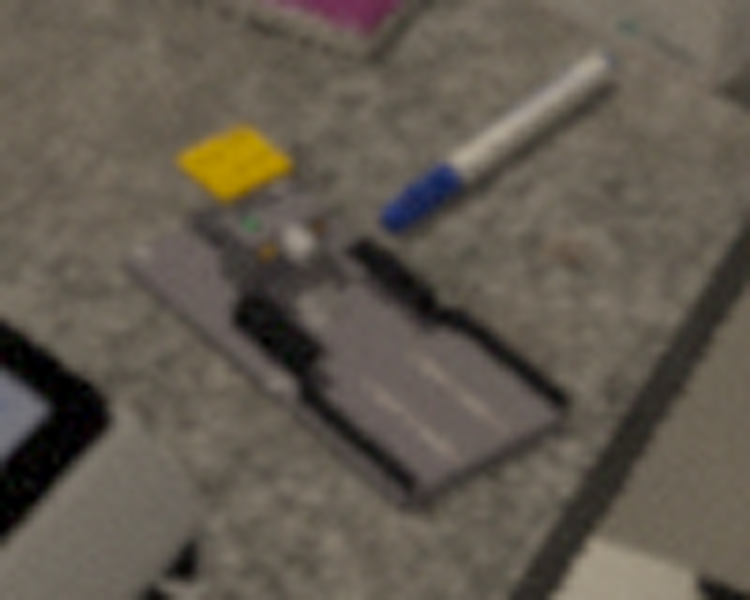

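```bash
cat > h.py <<'E'
import cv2,numpy as np
def cam(f):
    h=240/np.tan(np.radians(float(f["fov_y"]))/2); return h,float(f["cx"]),float(f["cy"]),np.array(f["view"])
def cast(f,uv,z):
    F,cx,cy,V=cam(f);uv=np.atleast_2d(np.asarray(uv,float))
    d=np.c_[(uv[:,0]-cx)/F,(uv[:,1]-cy)/F,np.ones(len(uv))]@V[:3,:3]
    o=-V[:3,:3].T@V[:3,3]
    return o+d*((z-o[2])/d[:,2])[:,None]
def proj(f,P):
    F,cx,cy,V=cam(f);P=np.atleast_2d(P)@V[:3,:3].T+V[:3,3]
    return np.c_[F*P[:,0]/P[:,2]+cx,F*P[:,1]/P[:,2]+cy]
R={"y":((18,140,90),(34,255,255)),"g":((50,120,40),(85,255,255)),"o":((6,150,120),(17,255,255)),"b":((98,150,60),(125,255,255))}
def blobs(f,c,roi=None,minA=15):
    hsv=cv2.cvtColor(f["pixels"],cv2.COLOR_BGR2HSV);m=cv2.inRange(hsv,*map(np.array,R[c]))
    if roi: 
        k=np.zeros_like(m);x0,y0,x1,y1=roi;k[y0:y1,x0:x1]=1;m=m*k
    n,l,st,ce=cv2.connectedComponentsWithStats(m)
    return [(st[i,4],ce[i],cv2.minAreaRect(cv2.findContours((l==i).astype(np.uint8),cv2.RETR_EXTERNAL,cv2.CHAIN_APPROX_NONE)[0][0])) for i in range(1,n) if st[i,4]>=minA]
E
python3 - <<'E'
from h import *
for n,rois in (("top",(150,180,450,310)),("scene",(200,150,450,420))):
    f=dict(np.load(n+"0.npz"))
    for c,z in (("y",46),("g",50),("o",50),("b",18)):
        for A,ce,r in blobs(f,c,rois):
            print(n,c,A,np.round(ce,1),np.round(cast(f,ce,z)[0],1),np.round(cast(f,cv2.boxPoints(r),z)[:,:2],0).tolist())
E
```

```text
top y 104 [405.3 196.7] [ 701.9 -202.2   46. ] [[690.0, -185.0], [719.0, -190.0], [714.0, -220.0], [685.0, -214.0]]
top y 105 [246.7 239.3] [585.3 252.3  46. ] [[601.0, 266.0], [600.0, 237.0], [572.0, 237.0], [572.0, 266.0]]
top y 88 [153.9 248.4] [563.  514.5  46. ] [[584.0, 526.0], [584.0, 503.0], [544.0, 503.0], [544.0, 525.0]]
top g 130 [244.9 263.9] [515.3 257.   50. ] [[498.0, 274.0], [544.0, 274.0], [543.0, 243.0], [498.0, 243.0]]
top o 142 [320.  270.3] [494.5  45.6  50. ] [[521.0, 59.0], [520.0, 28.0], [475.0, 29.0], [476.0, 60.0]]
top b 1788 [187.3 279.6] [474.3 425.7  18. ] [[421.0, 491.0], [546.0, 477.0], [529.0, 359.0], [404.0, 375.0]]
scene y 97 [380.8 171.4] [ 699.9 -195.1   46. ] [[719.0, -184.0], [712.0, -226.0], [682.0, -207.0], [689.0, -166.0]]
scene y 177 [288.  286.1] [584.6 258.3  46. ] [[599.0, 274.0], [605.0, 239.0], [570.0, 242.0], [566.0, 277.0]]
scene y 29 [200.7 378.7] [537.8 528.1  46. ] [[528.0, 537.0], [553.0, 519.0], [550.0, 517.0], [525.0, 534.0]]
scene g 195 [308. 300.] [521.1 256.   50. ] [[546.0, 268.0], [550.0, 238.0], [501.0, 243.0], [498.0, 273.0]]
scene g 47 [316.7 311.6] [485.1 264.1  50. ] [[490.0, 276.0], [489.0, 249.0], [479.0, 251.0], [481.0, 278.0]]
scene o 145 [379.1 254.8] [494.9  48.8  50. ] [[520.0, 60.0], [525.0, 31.0], [475.0, 37.0], [471.0, 65.0]]
scene b 23 [405.9 176. ] [ 655.5 -255.4   18. ] [[661.0, -240.0], [660.0, -273.0], [651.0, -268.0], [652.0, -236.0]]
scene b 3609 [262.  376.7] [468.6 435.5  18. ] [[547.0, 484.0], [536.0, 357.0], [396.0, 384.0], [412.0, 501.0]]
```

Run:
```python
from h import *
def dep(f,u,v):
    F,cx,cy,V=cam(f);d=f["depth"][int(round(v)),int(round(u))]
    p=np.array([(u-cx)/F*d,(v-cy)/F*d,d]);return V[:3,:3].T@(p-V[:3,3])
for n,rois in (("top",(150,180,450,310)),("scene",(200,150,450,420))):
    f=dict(np.load(n+"0.npz"));print(n,(f["depth"]==0).mean())
    for c in "ygob":
        for A,ce,r in blobs(f,c,rois): print(c,A,np.round(dep(f,*ce),1))
    for uv in ((200,240),(300,285),(430,240),(100,230)) if n=="top" else ((250,330),(330,270),(200,350),(420,180)): print(uv,np.round(dep(f,*uv),1))
    # depth points > 40 around green/orange/pads
    F,cx,cy,V=cam(f);v,u=np.mgrid[0:480,0:640];d=f["depth"]
    P=np.stack([(u-cx)/F*d,(v-cy)/F*d,d],-1).reshape(-1,3);P=(P-V[:3,3])@V[:3,:3];
    P=P.reshape(480,640,3);np.save(n+"P.npy",P)
    for nm,(x,y) in dict(ga=(515,256),o=(495,47),pa=(585,256),pb=(700,-198)).items():
        m=(abs(P[...,0]-x)<45)&(abs(P[...,1]-y)<35)&(P[...,2]>40)&(P[...,2]<60)&(d>0)
        q=P[m];print(nm,len(q),np.round(q.mean(0),1),np.round(q.min(0)),np.round(q.max(0)))
```

```text
top 0.003997395833333334
y 104 [ 702.9 -203.3   40.2]
y 105 [585.7 252.8  42.2]
y 88 [567.2 529.6  -5.1]
g 130 [515.1 256.5  54.1]
o 142 [494.3  45.7  54.8]
b 1788 [474.8 430.2  -1.3]
(200, 240) [589.7 394.5  -1.3]
(300, 285) [454.6 103.5   2.5]
(430, 240) [ 580.4 -278.5    0.7]
(100, 230) [623.  686.6  -0.8]
ga 230 [519.7 255.1  55.3] [489. 237.  41.] [558. 274.  60.]
o 268 [497.7  45.3  49.8] [467.  25.  41.] [527.  63.  59.]
pa 178 [575.6 253.8  47.1] [540. 237.  40.] [601. 273.  60.]
pb 129 [ 699.9 -200.8   46.2] [ 658. -219.   40.] [ 719. -181.   56.]
scene 0.00408203125
y 97 [ 704.4 -200.7   40.3]
y 177 [586.5 257.   43.2]
y 29 [553.2 524.   20.5]
g 195 [517.7 258.7  55.9]
g 47 [488.1 261.7  44.6]
o 145 [496.3  47.1  47.5]
b 23 [ 661.4 -263.9    9.7]
b 3609 [476.2 431.7   3.1]
(250, 330) [585.8 376.   -2.7]
(330, 270) [578.6 132.   -2.3]
(200, 350) [626.  481.6  -5.1]
(420, 180) [ 628.3 -289.    -1.8]
ga 461 [514.6 261.8  53.9] [487. 241.  40.] [549. 278.  60.]
o 322 [494.3  50.3  47.2] [466.  28.  40.] [526.  70.  53.]
pa 209 [574.9 257.7  46.4] [540. 239.  40.] [601. 277.  59.]
pb 79 [ 700.4 -198.2   43.2] [ 683. -220.   40.] [ 718. -180.   48.]
```

Run:
```python
from h import *
t=np.load("top0.npz")["pixels"];s=np.load("scene0.npz")["pixels"]
def crop(im,x0,y0,w,h,k):
    c=cv2.resize(im[y0:y0+h,x0:x0+w],None,fx=k,fy=k,interpolation=cv2.INTER_LANCZOS4)
    c=cv2.convertScaleAbs(c,alpha=1.5)
    for i in range(0,w,10): cv2.putText(c,str(x0+i),(int(i*k),10),0,.35,(255,255,255),1);cv2.line(c,(int((i+.5)*k),0),(int((i+.5)*k),h*k),(255,255,255) ,1) if 0 else cv2.line(c,(int((i+.5)*k),12),(int((i+.5)*k),20),(0,255,255),1)
    for i in range(0,h,10): cv2.putText(c,str(y0+i),(0,int((i+.5)*k)),0,.35,(255,255,255),1);cv2.line(c,(24,int((i+.5)*k)),(32,int((i+.5)*k)),(0,255,255),1)
    return c
cv2.imwrite("pics/ta1.png",np.hstack([crop(t,225,228,42,70,8),crop(t,378,182,42,70,8)]))
```

```text
(no output)
```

View pics/ta1.png

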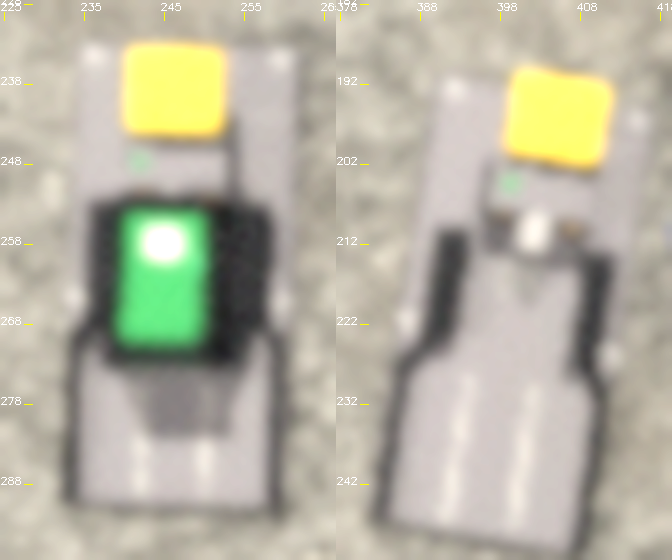

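Run:
```python
from h import *
t=dict(np.load("top0.npz"));s=dict(np.load("scene0.npz"))
def frame(P,nm): # TL,TR,BL,BR
    tl,tr,bl,br=P[:,:2]
    ax=((tl-bl)+(tr-br))/2; L=np.linalg.norm(ax);W=np.linalg.norm(tl-tr);c=P[:,:2].mean(0);e=ax/L
    print(nm,"yaw",np.degrees(np.arctan2(ax[1],ax[0])),"L",L,"W",W,np.linalg.norm(bl-br),"org",c-4*e)
frame(cast(t,[(234.25,232.75),(261.6,232.75),(232.6,290.4),(259.9,291.9)],8),"A top")
frame(cast(t,[(389.9,190.9),(417.4,196.2),(382.1,246.5),(409.25,250.25)],8),"B top")
sc=lambda l,x,y,k:[(x+a/k-.5,y+b/k-.5) for a,b in l]
tl,bl,br=cast(s,sc([(135,305),(428,574),(580,458)],250,250,6),8)
frame(np.array([tl,tl+br-bl,bl,br]),"A scene")
tl,bl,br=cast(s,sc([(128,258),(415,508),(568,408)],350,150,7.5),8)
frame(np.array([tl,tl+br-bl,bl,br]),"B scene")
print("padA top",cast(t,(246.25,238.7),46)); print("padB top",cast(t,(378+222/8-.5,182+117/8-.5),46))
print("padA sc",cast(s,sc([(232,219)],250,250,6),46));print("padB sc",cast(s,sc([(235,163)],350,150,7.5),46))
# green/orange top scene (black top outline)
print("green top sc",cast(s,sc([(352,290)],250,250,6),50))
```

```text
A top yaw -1.6809275094395604 L 169.13607446576628 W 79.58159392863084 78.709095334578 org [519.60778799 255.94696757]
B top yaw -9.941061357664129 L 163.7605989057655 W 82.21645647822174 79.644958430507 org [ 633.34710213 -189.44053372]
A scene yaw -1.8489393209860663 L 166.04072699736034 W 72.60609346459024 72.60609346459023 org [515.55393391 260.35176872]
B scene yaw -11.096258105014638 L 169.41695459793613 W 79.3281783393236 79.3281783393236 org [ 631.70604186 -183.86636348]
padA top [[587.07260134 253.5752037   46.        ]]
padB top [[ 703.57583785 -202.04446654   46.        ]]
padA sc [[584.53367671 257.90013914  46.        ]]
padB sc [[ 700.43395815 -195.71892219   46.        ]]
green top sc [[525.15362754 251.52323031  50.        ]]
```

>>> jog_arm(linear=[[30,-20,0],[30,-20,0],[30,-20,0],[30,-28,0],[30,-28,0],[30,-28,0],[30,-28,0],[30,-28,0],[30,-28,0],[30,-28,0]], roll=[6.7,6.7,6.7,0,0,0,0,0,0,0], fingers=[0,0,0,0,0,0,0,0,0,0], squeeze=30)

```text
clock: 0.93
tool_pos: [474.7, -281.4, 249.9]
tcp_rot: [-3.137, 0.092, 0.013]
ft_force: [0.7, -0.1, 0.7]
gripper_width: 0.1
```

>>> jog_arm(linear=[[2,-41,0],[2,-41,0],[2,-41,0],[2,-41,0],[6,-41,0],[8,-41,0],[12,-41,0],[14,-41,0],[14,-41,0],[14,-41,0]], roll=[-1.5,0,0,0,0,0,0,0,0,0], fingers=[0,0,0,0,0,0,0,0,0,0])

```text
clock: 1.77
tool_pos: [562.7, 123.7, 246.4]
tcp_rot: [-3.139, 0.048, 0.018]
ft_force: [0.6, -0.9, 0.6]
gripper_width: 0.3
```

```bash
cat >> h.py <<'E'
from scipy.spatial.transform import Rotation as Ro
def to(bot,P,alpha,tip=None):
    """shift in tool axes to bring TCP to world P, and roll deg to reach alpha"""
    s=bot.observe();R_=Ro.from_rotvec(s["tcp_rot"]).as_matrix()
    a=np.degrees(np.arctan2(R_[1,0],R_[0,0]))
    print("t",round(s["clock"],2),"tcp",np.round(s["tool_pos"],1),"alpha",round(a,2),"tilt z",np.round(R_[:,2],4),"q",np.round(s["qpos"],2),"F",np.round(s["ft_force"],1),"w",round(s["gripper_width"],1))
    print(" shift tool",np.round(R_.T@(np.array(P)-s["tool_pos"]),1),"roll",round(a-alpha,2))
E
python3 - <<'E'
from h import *
from station import bot
to(bot,(586,256,120),-1.8); print(bot.tips_ahead)
E
```

```text
t 1.77 tcp [562.7 123.7 246.4] alpha -1.76 tilt z [-0.0115  0.0025 -0.9999] q [0.14 0.32 1.51 0.   1.32 1.74] F [ 0.6 -0.9  0.6] w 0.3
 shift tool [  20.7 -132.6  126.4] roll 0.04
25.0
```

>>> jog_arm(linear=[[5,-33,5],[5,-33,10],[5,-33,20],[5,-32,30],[0,0,30],[0,0,20],[0,0,10],[0,0,0]], roll=[0,0,0,0,0,0,0,0], fingers=[0,0,0,0,0,0,0,0])

```text
clock: 2.43
tool_pos: [588.3, 271.3, 117.3]
tcp_rot: [-3.135, 0.03, 0.01]
ft_force: [0.0, -0.0, -0.7]
gripper_width: -0.0
```

```bash
cat > snap.py <<'E'
import sys
from h import *
from station import bot
def crop(im,x0,y0,w,h,k):
    c=cv2.resize(im[y0:y0+h,x0:x0+w],None,fx=k,fy=k,interpolation=cv2.INTER_LANCZOS4)
    c=cv2.convertScaleAbs(c,alpha=1.4)
    for i in range(0,w,10): cv2.putText(c,str(x0+i),(int(i*k),10),0,.35,(255,255,255),1);cv2.line(c,(int((i+.5)*k),12),(int((i+.5)*k),20),(0,255,255),1)
    for i in range(0,h,10): cv2.putText(c,str(y0+i),(0,int((i+.5)*k)),0,.35,(255,255,255),1);cv2.line(c,(24,int((i+.5)*k)),(32,int((i+.5)*k)),(0,255,255),1)
    return c
def snap(tag,rt,rs):
    t=bot.grab_frame("top");s=bot.grab_frame("scene")
    np.savez(f"top{tag}.npz",**t);np.savez(f"scene{tag}.npz",**s)
    a=crop(t["pixels"],*rt);b=crop(s["pixels"],*rs)
    h=max(a.shape[0],b.shape[0]);p=lambda m:cv2.copyMakeBorder(m,0,h-m.shape[0],0,0,cv2.BORDER_CONSTANT)
    cv2.imwrite(f"pics/v{tag}.png",np.hstack([p(a),p(b)]))
E
python3 - <<'E'
from snap import *
to(bot,(586,256,80),-1.8)
snap("1",(220,220,50,75,7),(250,225,90,120,4.8) if 0 else (255,235,85,110,5))
E
```

```text
t 2.43 tcp [588.3 271.3 117.3] alpha -1.09 tilt z [-0.0066  0.0068 -1.    ] q [0.36 0.53 1.51 0.01 1.1  1.95] F [ 0.  -0.  -0.7] w -0.0
 shift tool [-1.8 15.6 37.2] roll 0.71
```

View pics/v1.png

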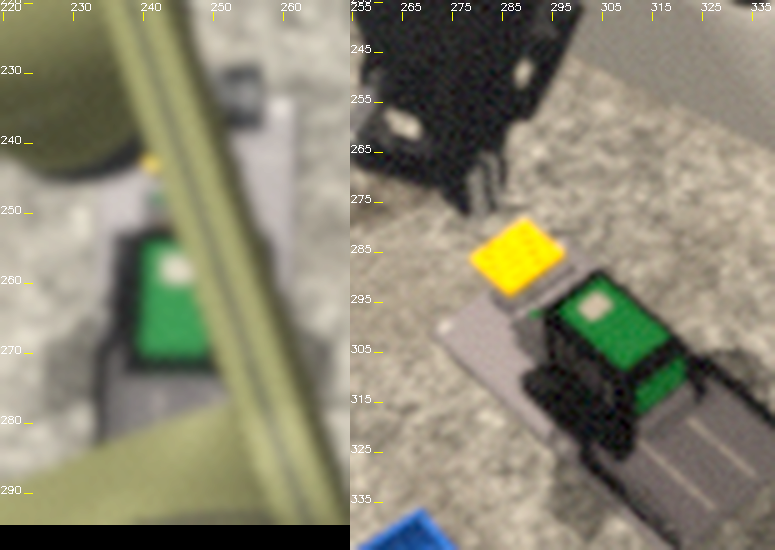

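Run:
```python
from snap import *
s=dict(np.load("scene1.npz"))
R_=Ro.from_rotvec(bot.observe()["tcp_rot"]).as_matrix();T=bot.observe()["tool_pos"]
c=[T+R_@np.array([x,y,25]) for x in(-11,11) for y in (-14.5,14.5)]+[T+R_@[0,0,25.]]
uv=proj(s,np.array(c));print(np.round(uv,1))
im=cv2.resize(s["pixels"][240:310,260:330],None,fx=8,fy=8,interpolation=cv2.INTER_LANCZOS4);im=cv2.convertScaleAbs(im,alpha=2.2)
for u,v in uv: cv2.circle(im,(int((u-260+.5)*8),int((v-240+.5)*8)),2,(0,0,255),-1)
cv2.imwrite("pics/tip1.png",im)
```

```text
[[278.  280.8]
 [288.3 273.4]
 [271.6 275.3]
 [281.8 268.1]
 [279.9 274.3]]
```

View pics/tip1.png

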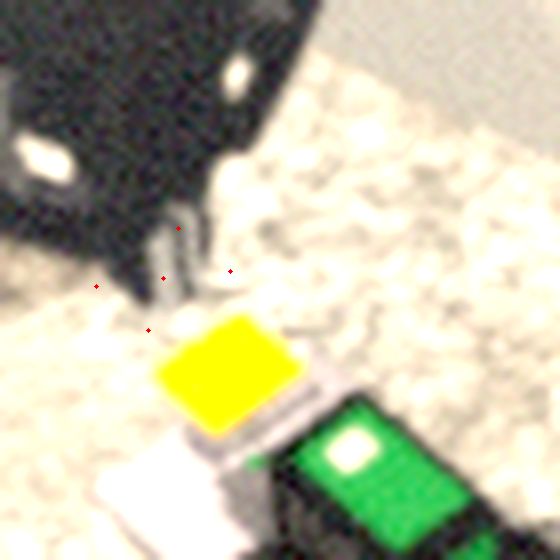

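>>> jog_arm(linear=[[-2,8,10],[0,8,12],[0,0,10],[0,0,5],[0,0,0]], roll=[0.7,0,0,0,0], fingers=[0,0,0,0,0])

```text
clock: 2.95
tool_pos: [593.7, 254.6, 90.5]
tcp_rot: [-3.127, 0.057, -0.019]
ft_force: [-0.1, 0.4, 0.2]
gripper_width: 0.0
```

Run:
```python
from snap import *
to(bot,(586,255,72),-1.8)
```

```text
t 2.95 tcp [593.7 254.6  90.5] alpha -2.1 tilt z [ 0.0122  0.0134 -0.9998] q [0.34 0.55 1.56 0.01 1.02 1.94] F [-0.1  0.4  0.2] w 0.0
 shift tool [-7.9  0.1 18.4] roll -0.3
```

>>> jog_arm(linear=[[-6,0,8],[-2,0,8],[0,0,3],[0,0,0]], roll=[0,0,0,0], fingers=[0,0,0,0])

```text
clock: 3.28
tool_pos: [587.2, 256.0, 72.7]
tcp_rot: [-3.125, 0.058, -0.026]
ft_force: [0.3, -0.4, 0.8]
gripper_width: -0.0
```

Run:
```python
from snap import *
to(bot,(586,255,64),-1.8)
```

```text
t 3.28 tcp [587.2 256.   72.7] alpha -2.15 tilt z [ 0.0172  0.0155 -0.9997] q [0.34 0.56 1.59 0.01 0.97 1.94] F [ 0.3 -0.4  0.8] w -0.0
 shift tool [-1.3  1.2  8.6] roll -0.35
```

>>> jog_arm(linear=[[0,0,2],[0,0,2],[0,0,2],[0,0,2]], roll=[0,0,0,0], fingers=[0,0,0,0])

```text
clock: 3.62
tool_pos: [587.5, 256.4, 65.7]
tcp_rot: [-3.126, 0.056, -0.028]
ft_force: [-1.2, -0.8, 5.0]
gripper_width: -0.2
```

>>> jog_arm(linear=[[0,0,2],[0,0,1],[0,0,0.5]], roll=[0,0,0], fingers=[0,0,0])

```text
clock: 3.87
tool_pos: [587.6, 256.4, 62.9]
tcp_rot: [-3.126, 0.056, -0.029]
ft_force: [-2.4, -1.6, 8.3]
gripper_width: -0.0
```

Run:
```python
from snap import *
to(bot,(586,255,64),-1.8)
snap("2",(220,220,50,75,7),(255,235,85,110,5))
```

```text
t 3.87 tcp [587.6 256.4  62.9] alpha -2.07 tilt z [ 0.0186  0.0151 -0.9997] q [0.34 0.57 1.6  0.01 0.94 1.94] F [-2.4 -1.6  8.3] w -0.0
 shift tool [-1.5  1.5 -1.1] roll -0.27
```

View pics/v2.png

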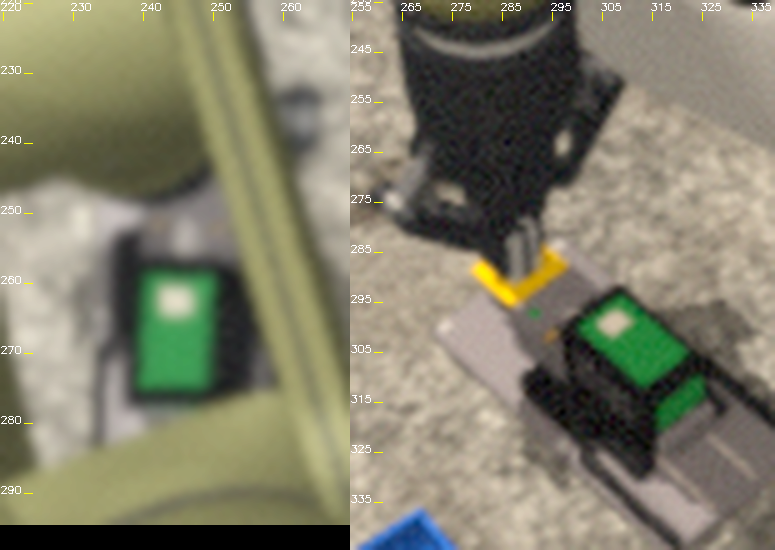

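Run:
```python
from snap import *
for tag in "02":
  f=dict(np.load(f"scene{tag}.npz"));
  for b in blobs(f,"g",(255,235,340,345)): print(tag,b[0],b[1],cast(f,b[1],58)[0])
  f=dict(np.load(f"top{tag}.npz"));
  for b in blobs(f,"g",(220,220,270,295)): print(tag,b[0],b[1],cast(f,b[1],58)[0], cast(f,cv2.boxPoints(b[2]),58)[:,:2].round().tolist())
```

```text
0 195 [307.95897436 300.04102564] [516.42457484 259.71305139  58.        ]
0 47 [316.70212766 311.59574468] [480.74371157 267.81263866  58.        ]
0 130 [244.86923077 263.94615385] [514.88587554 256.00204736  58.        ] [[498.0, 272.0], [543.0, 272.0], [543.0, 242.0], [498.0, 242.0]]
2 197 [311.77664975 303.49746193] [503.71092734 260.38385601  58.        ]
2 56 [320.44642857 314.91071429] [468.86505434 268.27633361  58.        ]
2 131 [244.82442748 268.48091603] [502.19710838 256.13008578  58.        ] [[529.0, 270.0], [529.0, 242.0], [484.0, 242.0], [484.0, 270.0]]
```

>>> jog_arm(linear=[[0,0,-10],[0,0,-20],[0,0,-25],[0,0,-10],[0,0,0]], roll=[0,0,0,0,0], fingers=[0,0,30,50,60])

```text
clock: 4.38
tool_pos: [587.0, 256.2, 129.7]
tcp_rot: [-3.124, 0.057, -0.028]
ft_force: [0.2, -0.6, -0.4]
gripper_width: 36.0
```

>>> jog_arm(linear=[[-20,0,0],[-30,0,0],[-22,0,0],[-8,0,5],[0,0,10],[0,0,15],[0,0,5],[0,0,0]], roll=[0,0,0,0,0,0,0,0], fingers=[60,60,60,60,60,60,60,60])

```text
clock: 5.05
tool_pos: [509.2, 260.4, 87.7]
tcp_rot: [-3.122, 0.058, -0.038]
ft_force: [0.6, -1.1, -0.0]
gripper_width: 60.0
```

Run:
```python
from snap import *
to(bot,(505,257,57),-1.8)
snap("3",(220,220,50,75,7),(255,235,85,110,5))
```

```text
t 5.05 tcp [509.2 260.4  87.7] alpha -2.15 tilt z [ 0.0244  0.0182 -0.9995] q [0.39 0.47 1.74 0.01 0.9  2.  ] F [ 0.6 -1.1 -0. ] w 60.0
 shift tool [-4.8  4.1 30.5] roll -0.35
```

View pics/v3.png

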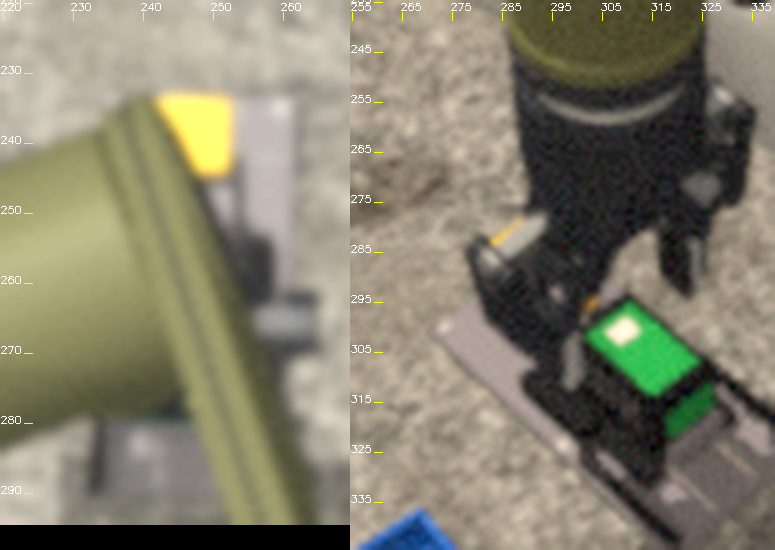

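>>> jog_arm(linear=[[-3,2,8],[-2,2,10],[0,0,8],[0,0,4],[0,0,0]], roll=[-0.3,0,0,0,0], fingers=[60,60,60,60,60])

```text
clock: 5.57
tool_pos: [509.2, 257.6, 57.2]
tcp_rot: [-3.12, 0.051, -0.047]
ft_force: [-0.1, -0.4, 0.1]
gripper_width: 59.7
```

Run:
```python
from snap import *
to(bot,(505,257,57),-1.8)
```

```text
t 5.57 tcp [509.2 257.6  57.2] alpha -1.89 tilt z [ 0.0306  0.0205 -0.9993] q [0.39 0.5  1.78 0.01 0.82 1.99] F [-0.1 -0.4  0.1] w 59.7
 shift tool [-4.2  0.8  0.1] roll -0.09
```

>>> jog_arm(linear=[[-2,0,0],[0,0,0],[0,0,0],[0,0,0],[0,0,0],[0,0,0]], roll=[0,0,0,0,0,0], fingers=[50,44,40,36,33,30], squeeze=25)

```text
clock: 6.07
tool_pos: [507.8, 258.0, 58.0]
tcp_rot: [-3.119, 0.05, -0.05]
ft_force: [-0.1, 0.1, -2.1]
gripper_width: 35.7
```

Run:
```python
from snap import *
to(bot,(505,257,57),-1.8)
snap("4",(220,220,50,75,7),(255,235,85,110,5))
```

```text
t 6.07 tcp [507.8 258.   58. ] alpha -1.87 tilt z [ 0.0321  0.0211 -0.9993] q [0.39 0.5  1.78 0.01 0.82 1.99] F [-0.1  0.1 -2.1] w 35.7
 shift tool [-2.8  1.2  0.9] roll -0.07
```

View pics/v4.png

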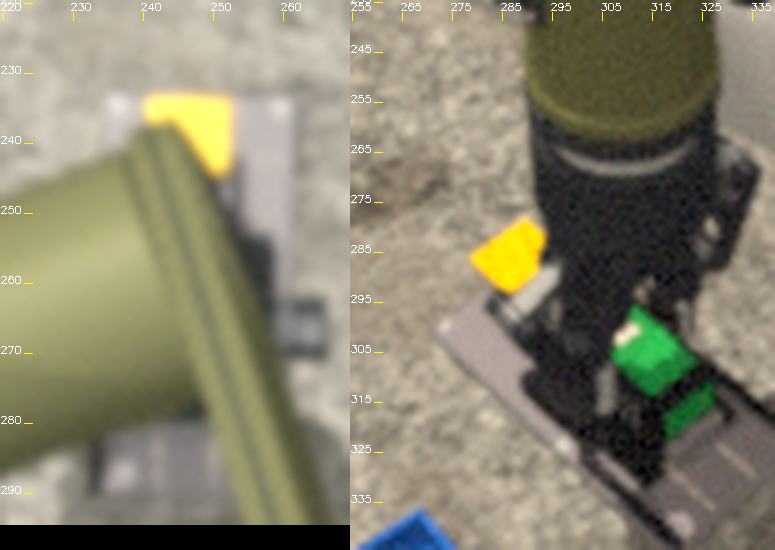

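>>> jog_arm(linear=[[-4,0,-0.1],[-6,0,-0.2],[-6,0,-0.2],[-6,0,-0.2],[-6,0,-0.2],[-6,0,-0.2]], roll=[0,0,0,0,0,0], fingers=[30,30,30,30,30,30])

```text
clock: 6.67
tool_pos: [471.2, 259.1, 57.8]
tcp_rot: [-3.119, 0.051, -0.05]
ft_force: [-0.1, 0.1, -2.3]
gripper_width: 35.8
```

Run:
```python
from snap import *
to(bot,(467,259,58),-1.8)
```

```text
t 6.67 tcp [471.2 259.1  57.8] alpha -1.91 tilt z [ 0.0323  0.0211 -0.9993] q [0.42 0.47 1.85 0.01 0.78 2.02] F [-0.1  0.1 -2.3] w 35.8
 shift tool [-4.2  0.2 -0.4] roll -0.11
```

>>> jog_arm(linear=[[-5,0,-0.2],[0,0,-6],[0,0,-12],[0,0,-20],[0,0,-20],[0,0,-10],[0,0,0]], roll=[0,0,0,0,0,0,0], fingers=[30,30,30,30,30,30,30])

```text
clock: 7.25
tool_pos: [458.3, 257.1, 128.6]
tcp_rot: [-3.122, 0.048, -0.04]
ft_force: [-0.1, 0.1, -2.1]
gripper_width: 35.7
```

Run:
```python
from snap import *
to(bot,(473,431,125),-7)
snap("5",(150,220,110,85,3),(225,235,115,170,3))
```

```text
t 7.25 tcp [458.3 257.1 128.6] alpha -1.78 tilt z [ 0.026   0.0183 -0.9995] q [0.43 0.36 1.8  0.01 0.95 2.02] F [-0.1  0.1 -2.1] w 35.7
 shift tool [   9.2 -174.2    7.2] roll 5.22
```

View pics/v5.png

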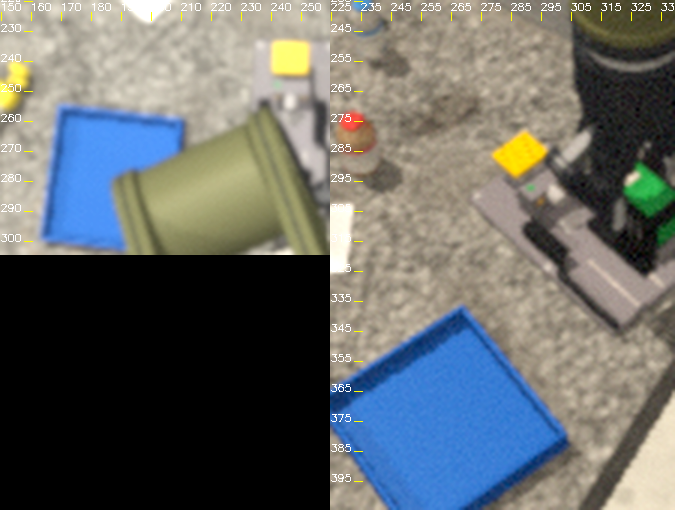

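>>> jog_arm(linear=[[0,-15,0],[0,-30,0],[0,-30,0],[4,-30,0],[4,-30,0],[4,-25,0],[0,-12,0],[0,0,0]], roll=[0,1.2,1.2,1.2,1.2,0,0,0], fingers=[30,30,30,30,30,30,30,30])

```text
clock: 8.02
tool_pos: [477.4, 429.1, 120.0]
tcp_rot: [-3.127, 0.192, -0.016]
ft_force: [-0.4, -0.5, -1.9]
gripper_width: 35.4
```

Run:
```python
from snap import *
to(bot,(473,431,80),-7)
```

```text
t 8.02 tcp [477.4 429.1 120. ] alpha -7.04 tilt z [ 0.0104  0.0076 -0.9999] q [ 0.67  0.51  1.54 -0.    1.08  2.36] F [-0.4 -0.5 -1.9] w 35.4
 shift tool [-5.  -1.  39.9] roll -0.04
```

>>> jog_arm(linear=[[-3,0,10],[-2,0,15],[-1,0,15],[-1,0,10],[0,0,6],[0,0,2],[0,0,0]], roll=[0,0,0,0,0,0,0], fingers=[30,30,30,30,30,30,30])

```text
clock: 8.6
tool_pos: [465.2, 420.6, 53.9]
tcp_rot: [3.133, -0.195, 0.002]
ft_force: [-0.6, 2.3, 2.7]
gripper_width: 35.6
```

Run:
```python
from snap import *
to(bot,(473,431,54),-7)
snap("6",(150,220,110,85,3),(225,235,115,170,3))
```

```text
t 8.6 tcp [465.2 420.6  53.9] alpha -7.13 tilt z [ 0.001  -0.0024 -1.    ] q [ 0.67  0.58  1.62 -0.    0.94  2.37] F [-0.6  2.3  2.7] w 35.6
 shift tool [  6.4 -11.2  -0.1] roll -0.13
```

View pics/v6.png

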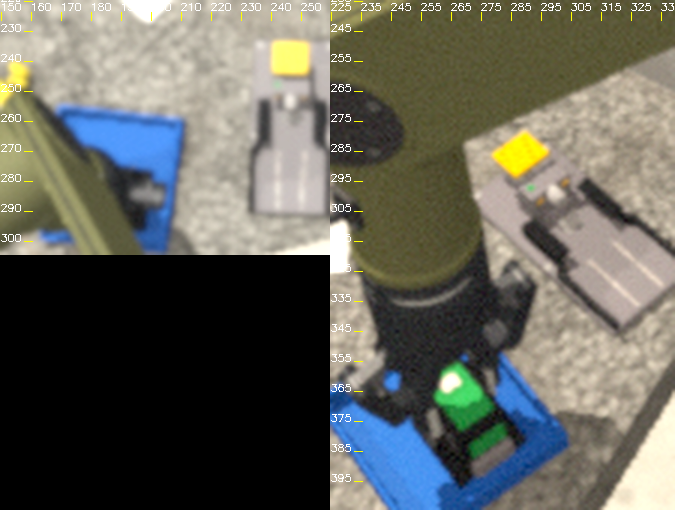

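>>> jog_arm(linear=[[0,0,0],[0,0,0],[0,0,0],[0,0,0],[0,0,-10],[0,0,-20],[0,0,-25],[0,0,-25],[0,0,0]], roll=[0,0,0,0,0,0,0,0,0], fingers=[40,46,54,60,60,60,60,60,60])

```text
clock: 9.45
tool_pos: [466.4, 421.2, 142.2]
tcp_rot: [3.134, -0.195, 0.007]
ft_force: [1.4, 0.2, 0.9]
gripper_width: 59.8
```

Run:
```python
from snap import *
to(bot,(495,46,120),-2)
snap("7",(150,220,110,85,3),(225,235,115,170,3))
for n in ("scene0","top0"):
  f=dict(np.load(n+".npz"))
  for b in blobs(f,"o",(300,230,400,300)): print(n,b[0],b[1],b[2][2],cast(f,b[1],50)[0])
```

```text
t 9.45 tcp [466.4 421.2 142.2] alpha -7.11 tilt z [ 0.0042 -0.0014 -1.    ] q [ 0.67  0.48  1.54 -0.    1.12  2.37] F [1.4 0.2 0.9] w 59.8
 shift tool [ 74.7 368.8  22.8] roll -5.11
scene0 145 [379.07586207 254.76551724] 39.80556869506836 [494.92397994  48.84542831  50.        ]
top0 142 [320.00704225 270.28169014] 90.0 [494.52440345  45.64267106  50.        ]
```

View pics/v7.png

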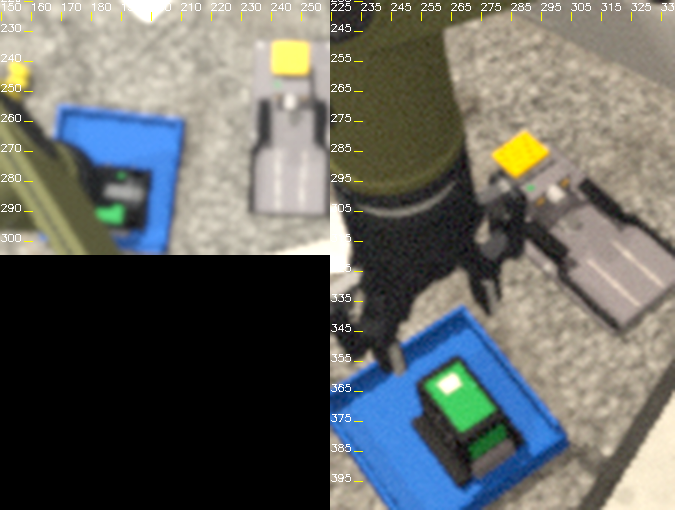

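Run:
```python
from snap import *
t=np.load("top0.npz")["pixels"];s=np.load("scene0.npz")["pixels"]
a=crop(t,300,250,40,40,10);b=crop(s,355,235,50,50,8)
cv2.imwrite("pics/or.png",np.hstack([a,b]))
```

```text
(no output)
```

View pics/or.png

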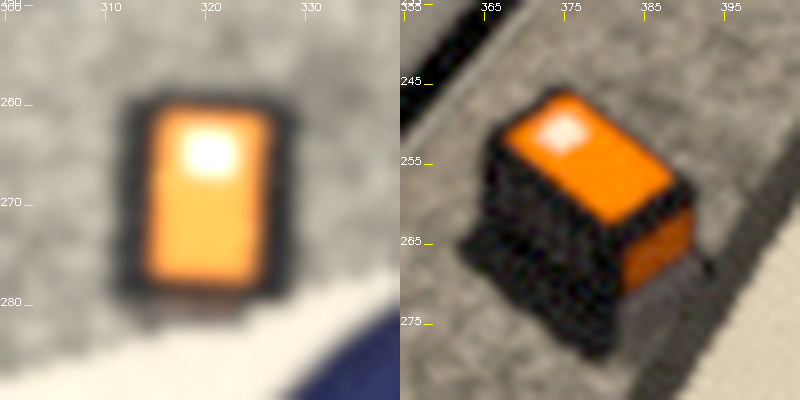

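>>> jog_arm(linear=[[2,20,-5],[2,35,-5],[2,40,0],[2,40,0],[2,40,0],[2,40,0],[2,40,0],[2,40,0]], roll=[0,-2,-2,-1,0,0,0,0], fingers=[70,70,70,70,70,70,70,70])

```text
clock: 10.22
tool_pos: [458.9, 121.7, 143.0]
tcp_rot: [3.137, -0.028, -0.012]
ft_force: [1.2, 0.4, 0.5]
gripper_width: 70.1
```

Run:
```python
from snap import *
to(bot,(495,46,120),-2)
```

```text
t 10.22 tcp [458.9 121.7 143. ] alpha -1.02 tilt z [-0.0078 -0.004  -1.    ] q [ 0.17  0.3   1.86 -0.    0.99  1.76] F [1.2 0.4 0.5] w 70.1
 shift tool [37.6 74.9 23.1] roll 0.98
```

>>> jog_arm(linear=[[10,20,0],[14,28,5],[10,20,15],[4,7,20],[0,0,10],[0,0,0]], roll=[1,1,1,0,0,0], fingers=[66,66,66,66,66,66])

```text
clock: 10.72
tool_pos: [488.2, 31.4, 87.4]
tcp_rot: [3.131, -0.129, -0.027]
ft_force: [-0.4, -0.2, 0.4]
gripper_width: 65.8
```

Run:
```python
from snap import *
to(bot,(497,46.5,50),-4)
snap("8",(290,230,60,70,6),(345,215,75,80,5.5))
```

```text
t 10.72 tcp [488.2  31.4  87.4] alpha -4.73 tilt z [-0.0176 -0.0074 -0.9998] q [-0.02  0.4   1.89 -0.01  0.88  1.64] F [-0.4 -0.2  0.4] w 65.8
 shift tool [  8.2 -16.1  37.1] roll -0.73
```

View pics/v8.png

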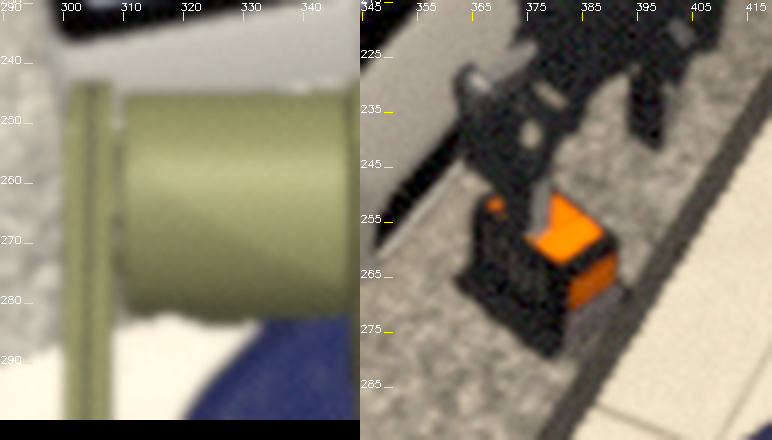

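>>> jog_arm(linear=[[4,-8,0],[4,-6,0],[0,0,5],[0,0,0]], roll=[-0.7,0,0,0], fingers=[60,60,60,60])

```text
clock: 11.15
tool_pos: [499.3, 49.0, 85.0]
tcp_rot: [3.133, -0.102, -0.02]
ft_force: [-0.4, 0.2, -0.4]
gripper_width: 59.8
```

Run:
```python
from snap import *
to(bot,(497,46.5,50),-4)
snap("9",(290,230,60,70,6),(345,215,75,80,5.5))
```

```text
t 11.15 tcp [499.3  49.   85. ] alpha -3.72 tilt z [-0.0128 -0.0067 -0.9999] q [ 0.02  0.41  1.87 -0.01  0.88  1.66] F [-0.4  0.2 -0.4] w 59.8
 shift tool [-1.7  2.4 35. ] roll 0.28
```

View pics/v9.png

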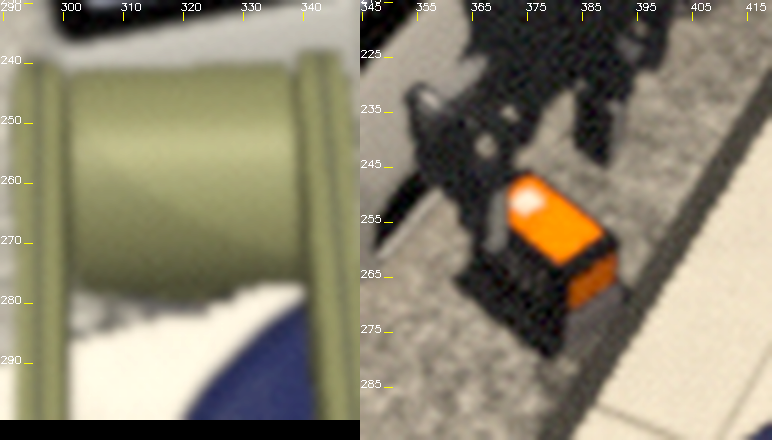

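>>> jog_arm(linear=[[0,1,8],[0,1,12],[0,0,9],[0,0,4],[0,0,0]], roll=[0,0,0,0,0], fingers=[60,60,60,60,60])

```text
clock: 11.67
tool_pos: [499.5, 46.9, 51.1]
tcp_rot: [3.133, -0.1, -0.014]
ft_force: [-0.1, -1.0, 0.3]
gripper_width: 59.8
```

Run:
```python
from snap import *
to(bot,(497,46.5,50),-4)
```

```text
t 11.67 tcp [499.5  46.9  51.1] alpha -3.65 tilt z [-0.0092 -0.007  -0.9999] q [ 0.01  0.46  1.9  -0.01  0.79  1.66] F [-0.1 -1.   0.3] w 59.8
 shift tool [-2.5  0.5  1.1] roll 0.35
```

>>> jog_arm(linear=[[-2,0,1],[0,0,0],[0,0,0],[0,0,0],[0,0,0],[0,0,0],[0,0,0]], roll=[0,0,0,0,0,0,0], fingers=[50,44,40,36,33,30,30], squeeze=30)

```text
clock: 12.25
tool_pos: [496.8, 46.7, 50.0]
tcp_rot: [3.133, -0.101, -0.016]
ft_force: [-0.2, 0.3, -2.5]
gripper_width: 35.5
```

Run:
```python
from snap import *
to(bot,(497,46.5,50),-4)
snap("10",(290,230,60,70,6),(345,215,75,80,5.5))
```

```text
t 12.25 tcp [496.8  46.7  50. ] alpha -3.69 tilt z [-0.0101 -0.0069 -0.9999] q [ 0.01  0.46  1.91 -0.01  0.78  1.66] F [-0.2  0.3 -2.5] w 35.5
 shift tool [0.2 0.2 0. ] roll 0.31
```

View pics/v10.png

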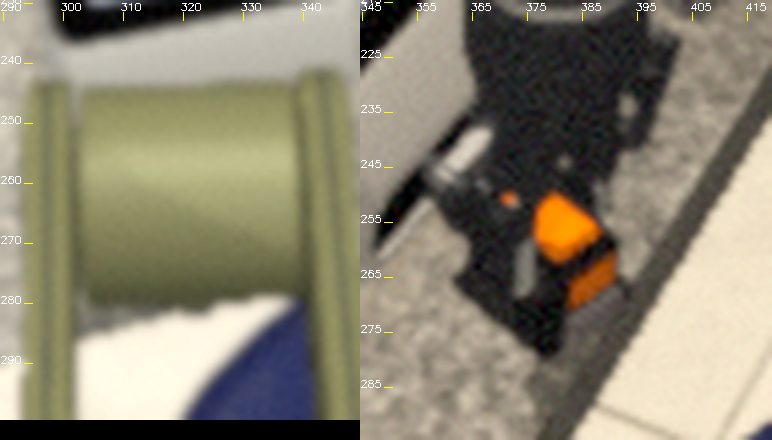

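>>> jog_arm(linear=[[0,0,-6],[0,0,-14],[0,0,-20],[0,0,-20],[0,0,-5],[0,0,0]], roll=[0,0,0,0,0,0], fingers=[30,30,30,30,30,30])

```text
clock: 12.85
tool_pos: [495.7, 47.2, 117.2]
tcp_rot: [3.132, -0.101, -0.023]
ft_force: [-0.1, -0.5, -3.5]
gripper_width: 35.2
```

>>> jog_arm(linear=[[0,15,0],[0,25,0],[2,30,0],[4,30,0],[4,30,0],[5,30,0],[8,20,0],[10,10,0],[0,0,0]], roll=[0,1.5,1.5,1.5,1.5,0,0,0,0], fingers=[30,30,30,30,30,30,30,30,30])

```text
clock: 13.6
tool_pos: [503.2, -152.0, 112.6]
tcp_rot: [3.124, -0.265, -0.028]
ft_force: [1.0, 0.6, -2.1]
gripper_width: 35.5
```

Run:
```python
from snap import *
to(bot,(582.3,-178,115),-10.2)
```

```text
t 13.6 tcp [ 503.2 -152.   112.6] alpha -9.71 tilt z [-0.0186 -0.0045 -0.9998] q [-0.37  0.4   1.78 -0.01  0.97  1.38] F [ 1.   0.6 -2.1] w 35.5
 shift tool [82.3 12.3 -3.7] roll 0.49
```

>>> jog_arm(linear=[[15,2,0],[22,4,0],[22,4,0],[15,2,0],[5,0,0],[0,0,0]], roll=[0.5,0,0,0,0,0], fingers=[30,30,30,30,30,30])

```text
clock: 14.1
tool_pos: [577.8, -171.8, 105.4]
tcp_rot: [-3.128, 0.281, 0.047]
ft_force: [-0.2, 0.7, -2.6]
gripper_width: 35.2
```

Run:
```python
from snap import *
to(bot,(582.3,-178,75),-10.2)
snap("11",(370,180,60,80,6),(345,135,95,95,4.5))
```

```text
t 14.1 tcp [ 577.8 -171.8  105.4] alpha -10.26 tilt z [-0.0297  0.0035 -0.9996] q [-0.36  0.5   1.61 -0.01  1.06  1.4 ] F [-0.2  0.7 -2.6] w 35.2
 shift tool [ 6.4  5.2 30.2] roll -0.06
```

View pics/v11.png

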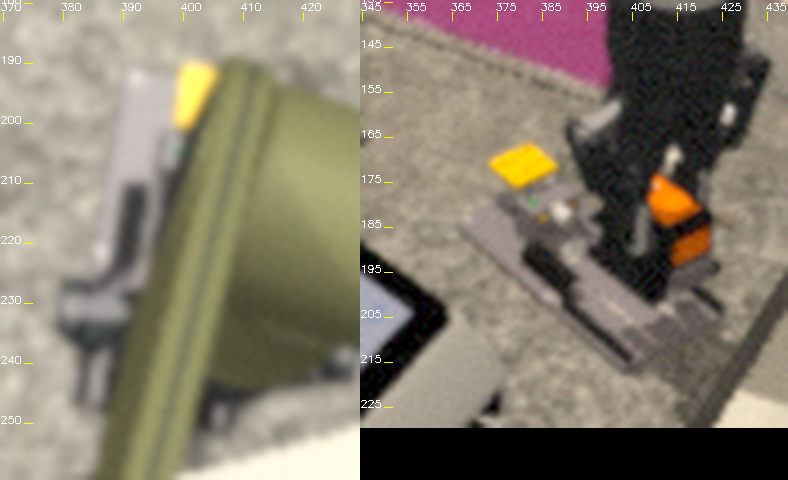

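>>> jog_arm(linear=[[3,3,8],[3,2,12],[0,0,12],[0,0,6],[0,0,0]], roll=[0,0,0,0,0], fingers=[30,30,30,30,30])

```text
clock: 14.62
tool_pos: [575.3, -175.0, 63.6]
tcp_rot: [-3.126, 0.278, 0.057]
ft_force: [-0.0, -0.6, -2.7]
gripper_width: 35.3
```

Run:
```python
from snap import *
to(bot,(582.3,-178,59),-10.2)
snap("12",(370,180,60,80,6),(365,135,75,95,6))
```

```text
t 14.62 tcp [ 575.3 -175.    63.6] alpha -10.16 tilt z [-0.0362  0.0056 -0.9993] q [-0.36  0.55  1.65 -0.01  0.98  1.39] F [-0.  -0.6 -2.7] w 35.3
 shift tool [7.6 1.7 4.3] roll 0.04
```

View pics/v12.png

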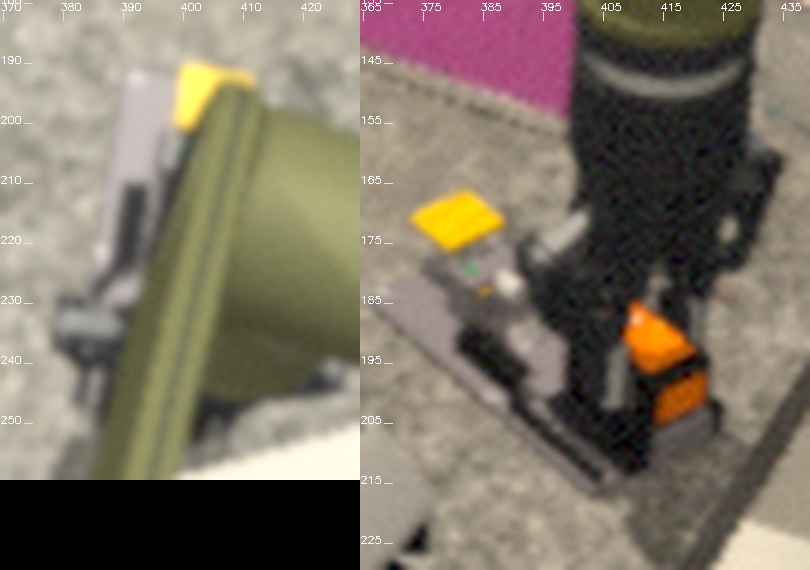

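>>> jog_arm(linear=[[4,1,0],[2,0.5,0],[0,0,1.5],[0,0,1.5],[0,0,0]], roll=[0,0,0,0,0], fingers=[30,30,30,30,30])

```text
clock: 15.13
tool_pos: [583.6, -178.8, 63.1]
tcp_rot: [-3.128, 0.279, 0.049]
ft_force: [-0.5, 0.2, -2.6]
gripper_width: 35.7
```

Run:
```python
from snap import *
to(bot,(582.3,-178,59),-10.2)
```

```text
t 15.13 tcp [ 583.6 -178.8   63.1] alpha -10.19 tilt z [-0.0309  0.0037 -0.9995] q [-0.36  0.56  1.63 -0.01  0.98  1.39] F [-0.5  0.2 -2.6] w 35.7
 shift tool [-1.3 -0.6  4.2] roll 0.01
```

>>> jog_arm(linear=[[0,0,2],[0,0,1.5],[0,0,1],[0,0,0.5]], roll=[0,0,0,0], fingers=[30,30,30,30])

```text
clock: 15.47
tool_pos: [583.8, -178.9, 58.4]
tcp_rot: [-3.128, 0.279, 0.047]
ft_force: [-1.0, -0.1, 0.2]
gripper_width: 35.0
```

>>> jog_arm(linear=[[0,0,0.3],[0,0,0],[0,0,0],[0,0,0],[0,0,-8],[0,0,-20],[0,0,-25],[0,0,-10],[0,0,0]], roll=[0,0,0,0,0,0,0,0,0], fingers=[38,44,52,58,58,58,58,58,58])

```text
clock: 16.22
tool_pos: [585.9, -179.2, 125.2]
tcp_rot: [-3.128, 0.279, 0.047]
ft_force: [0.9, -0.7, -0.8]
gripper_width: 57.6
```

Run:
```python
from snap import *
to(bot,(500,-164,120),-10.2)
snap("13",(370,180,60,80,6),(365,135,75,95,6))
```

```text
t 16.22 tcp [ 585.9 -179.2  125.2] alpha -10.18 tilt z [-0.0296  0.0031 -0.9996] q [-0.36  0.49  1.57 -0.01  1.11  1.39] F [ 0.9 -0.7 -0.8] w 57.6
 shift tool [-87.1   0.2   7.8] roll 0.02
```

View pics/v13.png

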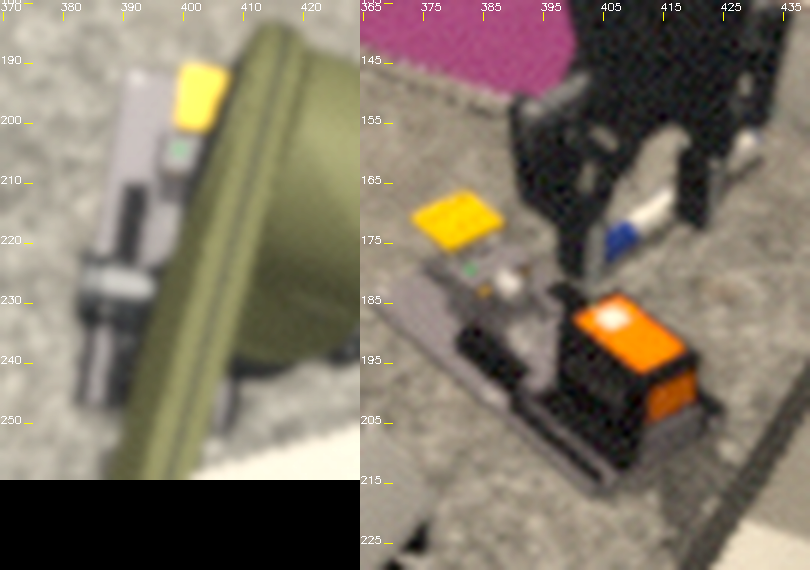

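>>> jog_arm(linear=[[-12,0,0],[-20,0,0],[-20,0,0],[-10,0,5],[-2,0,12],[0,0,20],[0,0,20],[0,0,10],[0,0,0]], roll=[0,0,0,0,0,0,0,0,0], fingers=[30,10,0,0,0,0,0,0,0])

```text
clock: 17.07
tool_pos: [510.3, -164.1, 47.5]
tcp_rot: [-3.124, 0.278, 0.07]
ft_force: [-0.5, 1.0, 1.0]
gripper_width: 0.2
```

Run:
```python
from snap import *
to(bot,(522,-167.3,41),-10.2)
snap("14",(370,180,60,80,6),(365,135,75,95,6))
```

```text
t 17.07 tcp [ 510.3 -164.1   47.5] alpha -10.18 tilt z [-0.0438  0.0088 -0.999 ] q [-0.38  0.51  1.8  -0.01  0.87  1.37] F [-0.5  1.   1. ] w 0.2
 shift tool [12.4  1.1  6. ] roll 0.02
```

View pics/v14.png

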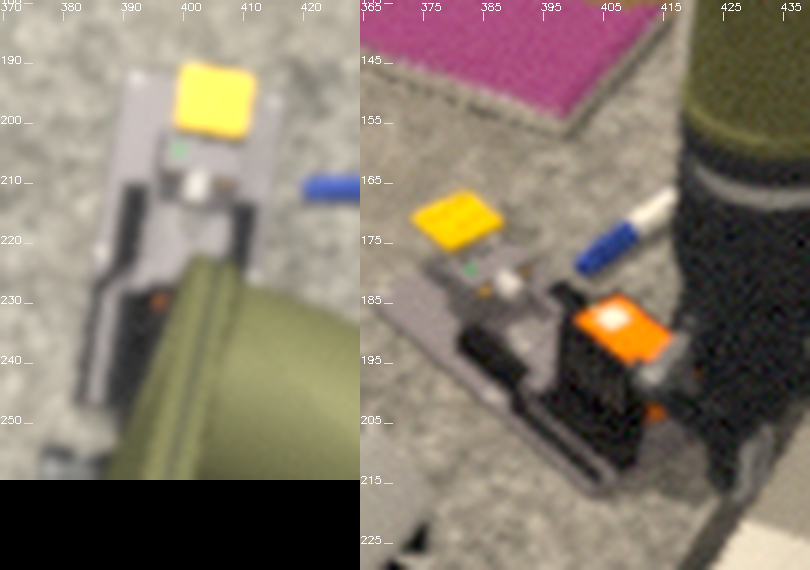

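>>> jog_arm(linear=[[2,0.5,3],[4,0.5,3],[4,0,0],[0,0,0]], roll=[0,0,0,0], fingers=[0,0,0,0])

```text
clock: 17.5
tool_pos: [523.6, -168.2, 43.7]
tcp_rot: [-3.126, 0.278, 0.06]
ft_force: [-0.2, -0.8, 0.0]
gripper_width: -0.1
```

Run:
```python
from snap import *
to(bot,(536,-169.8,41),-10.2)
```

```text
t 17.5 tcp [ 523.6 -168.2   43.7] alpha -10.18 tilt z [-0.0377  0.0064 -0.9993] q [-0.38  0.53  1.78 -0.01  0.87  1.37] F [-0.2 -0.8  0. ] w -0.1
 shift tool [12.5 -0.6  2.2] roll 0.02
```

>>> jog_arm(linear=[[3,0,-0.1],[3,0,-0.1],[3,0,-0.1],[3,0,-0.1],[3,0,-0.1],[0,0,0]], roll=[0,0,0,0,0,0], fingers=[0,0,0,0,0,0])

```text
clock: 18.0
tool_pos: [541.9, -171.8, 45.4]
tcp_rot: [-3.127, 0.278, 0.054]
ft_force: [-0.9, 1.1, -0.3]
gripper_width: -0.2
```

Run:
```python
from snap import *
to(bot,(536,-169.8,41),-10.2)
snap("15",(370,180,60,80,6),(365,135,75,95,6))
```

```text
t 18.0 tcp [ 541.9 -171.8   45.4] alpha -10.17 tilt z [-0.0339  0.0049 -0.9994] q [-0.38  0.54  1.74 -0.01  0.89  1.38] F [-0.9  1.1 -0.3] w -0.2
 shift tool [-6.  -0.9  4.6] roll 0.03
```

View pics/v15.png

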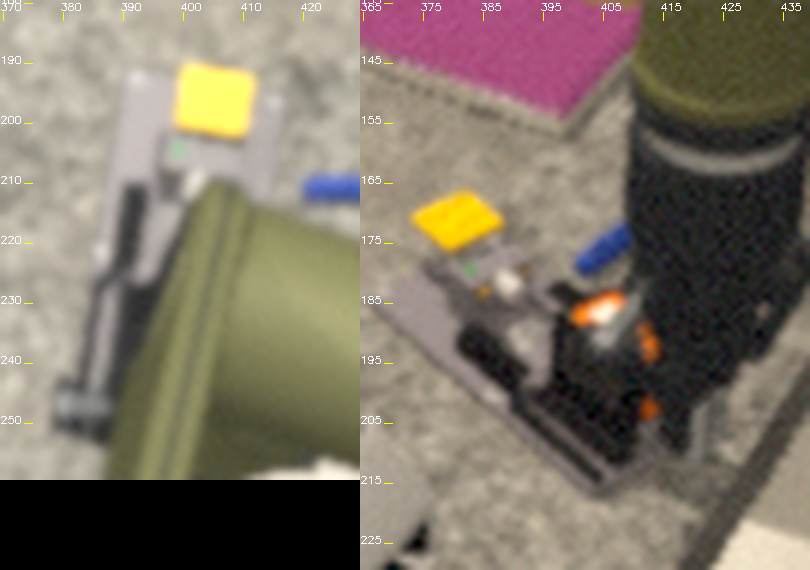

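>>> jog_arm(linear=[[3,0,0.5],[3,0,0.5],[3,0,0.5],[3,0,0.5]], roll=[0,0,0,0], fingers=[0,0,0,0])

```text
clock: 18.43
tool_pos: [551.7, -173.1, 42.5]
tcp_rot: [-3.126, 0.278, 0.06]
ft_force: [-0.9, 0.5, -0.2]
gripper_width: -0.3
```

Run:
```python
from snap import *
to(bot,(536,-169.8,41),-10.2)
snap("16",(370,180,60,80,6),(365,135,75,95,6))
```

```text
t 18.43 tcp [ 551.7 -173.1   42.5] alpha -10.17 tilt z [-0.0379  0.0063 -0.9993] q [-0.37  0.56  1.71 -0.01  0.91  1.38] F [-0.9  0.5 -0.2] w -0.3
 shift tool [-16.   -0.5   2.1] roll 0.03
```

View pics/v16.png

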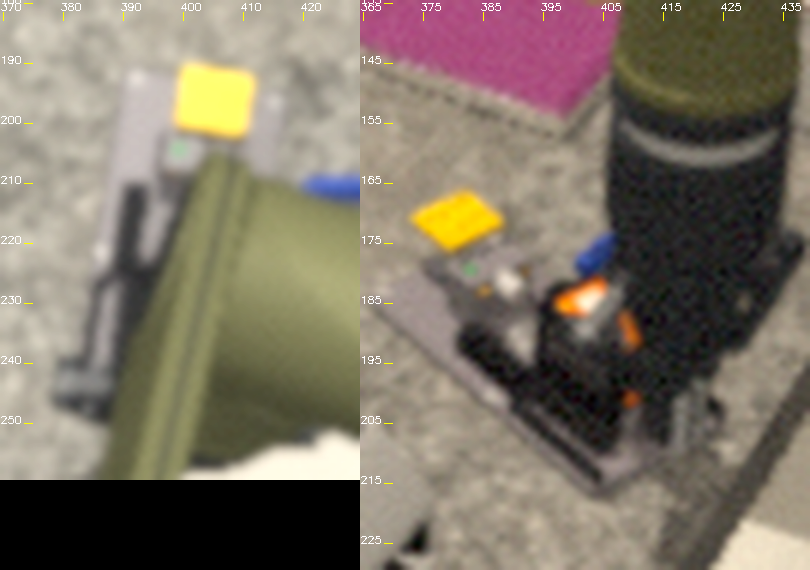

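>>> jog_arm(linear=[[3,0,0],[3,0,0],[3,0,0],[3,0,0]], roll=[0,0,0,0], fingers=[0,0,0,0])

```text
clock: 18.87
tool_pos: [564.2, -175.4, 41.7]
tcp_rot: [-3.126, 0.278, 0.061]
ft_force: [-0.9, -0.2, 1.4]
gripper_width: -0.3
```

>>> jog_arm(linear=[[2,0,0],[2,0,0],[2,0,0]], roll=[0,0,0], fingers=[0,0,0])

```text
clock: 19.12
tool_pos: [571.2, -176.6, 41.5]
tcp_rot: [-3.126, 0.278, 0.061]
ft_force: [-0.5, -0.1, 0.1]
gripper_width: -0.1
```

Run:
```python
from snap import *
to(bot,(536,-169.8,41),-10.2)
snap("17",(370,180,60,80,6),(365,135,75,95,6))
```

```text
t 19.12 tcp [ 571.2 -176.6   41.5] alpha -10.17 tilt z [-0.0382  0.0064 -0.9992] q [-0.37  0.58  1.67 -0.01  0.93  1.39] F [-0.5 -0.1  0.1] w -0.1
 shift tool [-35.8  -0.5   1.9] roll 0.03
```

View pics/v17.png

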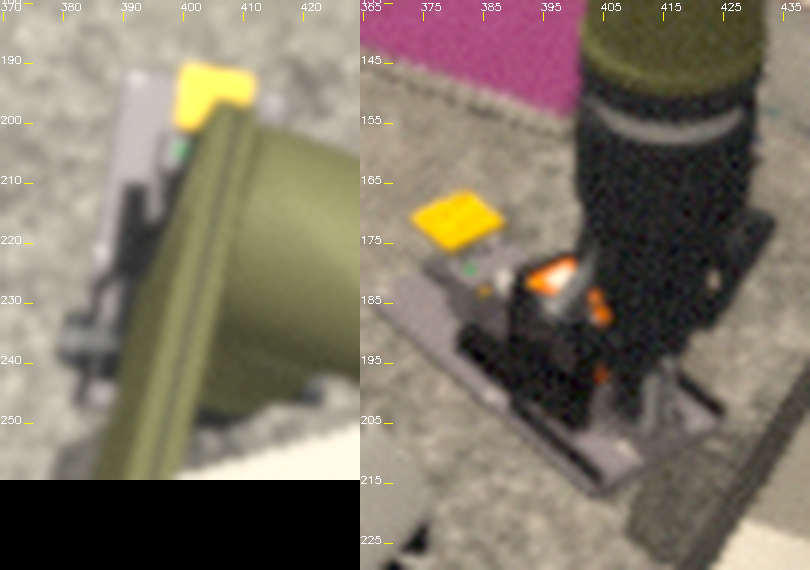

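>>> jog_arm(linear=[[1.5,0,0],[1.5,0,0],[1.5,0,0]], roll=[0,0,0], fingers=[0,0,0])

```text
clock: 19.47
tool_pos: [575.8, -177.4, 41.3]
tcp_rot: [-3.126, 0.278, 0.061]
ft_force: [-0.9, -0.6, 1.2]
gripper_width: 0.2
```

>>> jog_arm(linear=[[1.5,0,0],[1.5,0,0]], roll=[0,0], fingers=[0,0])

```text
clock: 19.63
tool_pos: [577.2, -177.5, 41.0]
tcp_rot: [-3.125, 0.278, 0.066]
ft_force: [-1.9, 1.3, 1.9]
gripper_width: 0.2
```

>>> jog_arm(linear=[[2,0,0],[2,0,0]], roll=[0,0], fingers=[0,0])

```text
clock: 19.8
tool_pos: [579.1, -177.6, 40.5]
tcp_rot: [-3.124, 0.277, 0.074]
ft_force: [-4.3, 1.1, 1.7]
gripper_width: -0.1
```

>>> jog_arm(linear=[[2,0,0],[2,0,0]], roll=[0,0], fingers=[0,0])

```text
clock: 19.97
tool_pos: [581.2, -177.8, 40.0]
tcp_rot: [-3.123, 0.277, 0.081]
ft_force: [-4.3, 1.2, 1.5]
gripper_width: -0.5
```

>>> jog_arm(linear=[[2.5,0,-0.3],[2.5,0,-0.3]], roll=[0,0], fingers=[0,0])

```text
clock: 20.13
tool_pos: [583.0, -177.8, 39.8]
tcp_rot: [-3.121, 0.277, 0.092]
ft_force: [-6.0, 0.8, 3.9]
gripper_width: -0.2
```

>>> jog_arm(linear=[[2.5,0,-0.3],[2.5,0,-0.3]], roll=[0,0], fingers=[0,0])

```text
clock: 20.3
tool_pos: [583.5, -177.6, 39.5]
tcp_rot: [-3.119, 0.276, 0.108]
ft_force: [-8.3, 1.3, 4.6]
gripper_width: -0.1
```

Run:
```python
from snap import *
to(bot,(536,-169.8,41),-10.2)
snap("18",(370,180,60,80,6),(365,135,75,95,6))
```

```text
t 20.3 tcp [ 583.5 -177.6   39.5] alpha -10.11 tilt z [-0.0678  0.0144 -0.9976] q [-0.36  0.6   1.62 -0.01  0.99  1.4 ] F [-8.3  1.3  4.6] w -0.1
 shift tool [-48.1   0.7   1.8] roll 0.09
```

View pics/v18.png

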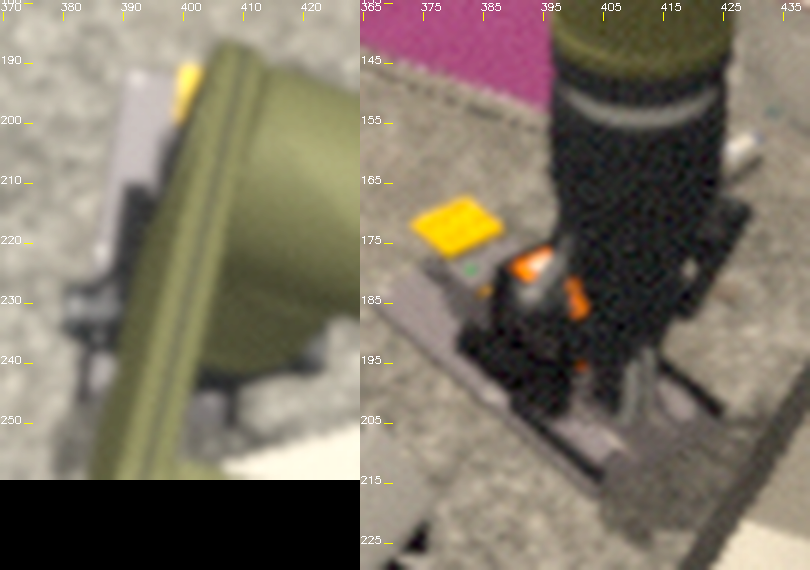

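>>> jog_arm(linear=[[4,0,-0.5]], roll=[0], fingers=[0])

```text
clock: 20.48
tool_pos: [586.2, -177.9, 39.4]
tcp_rot: [-3.118, 0.276, 0.112]
ft_force: [-5.5, 2.2, 3.9]
gripper_width: -0.0
```

>>> jog_arm(linear=[[4,0,-0.5]], roll=[0], fingers=[0])

```text
clock: 20.57
tool_pos: [588.5, -178.2, 39.4]
tcp_rot: [-3.118, 0.276, 0.118]
ft_force: [-7.3, 0.3, 4.7]
gripper_width: 0.0
```

Run:
```python
from snap import *
to(bot,(536,-169.8,41),-10.2)
snap("19",(370,180,60,80,6),(365,135,75,95,6))
for k in ("0","13","17","18","19"):
  f=dict(np.load(f"scene{k}.npz"))
  for b in blobs(f,"y",(365,150,395,185)): print(k,b[0],np.round(b[1],2))
```

```text
t 20.57 tcp [ 588.5 -178.2   39.4] alpha -10.11 tilt z [-0.0739  0.0162 -0.9971] q [-0.36  0.61  1.6  -0.01  1.    1.4 ] F [-7.3  0.3  4.7] w 0.0
 shift tool [-53.1   1.    2.4] roll 0.09
0 97 [380.85 171.42]
13 96 [380.79 171.45]
17 97 [380.75 171.48]
18 97 [380.75 172.48]
19 98 [380.72 172.53]
```

View pics/v19.png

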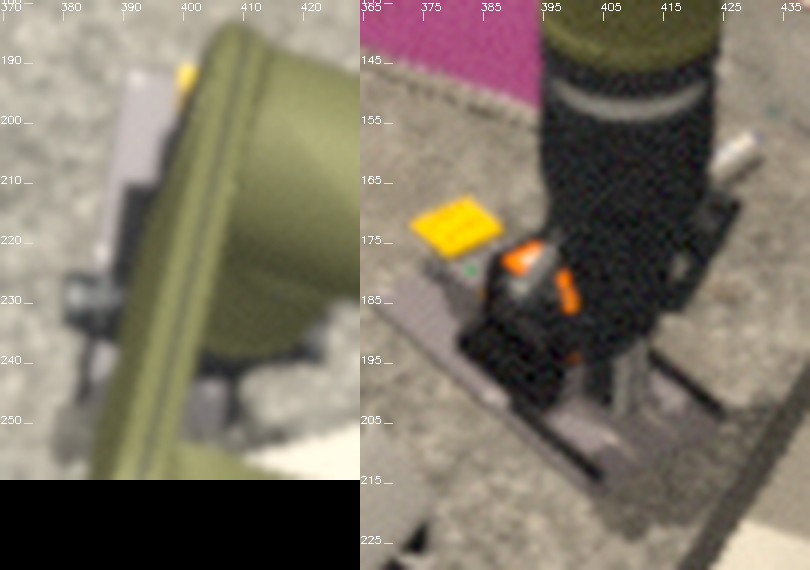

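>>> jog_arm(linear=[[3,0,-0.5]], roll=[0], fingers=[0])

```text
clock: 20.75
tool_pos: [590.2, -178.5, 39.4]
tcp_rot: [-3.117, 0.276, 0.122]
ft_force: [-8.3, 0.3, 4.2]
gripper_width: -0.1
```

```bash
cat > pad.py <<'E'
from snap import *
to(bot,(536,-169.8,41),-10.2)
f=bot.grab_frame("scene")
for b in blobs(f,"y",(365,150,395,185)): print(b[0],np.round(b[1],2))
E
python3 pad.py
```

```text
t 20.75 tcp [ 590.2 -178.5   39.4] alpha -10.1 tilt z [-0.0769  0.0168 -0.9969] q [-0.36  0.61  1.59 -0.01  1.01  1.4 ] F [-8.3  0.3  4.2] w -0.1
 shift tool [-54.9   1.    2.7] roll 0.1
98 [380.72 172.53]
```

>>> jog_arm(linear=[[3,0,-0.5]], roll=[0], fingers=[0])

```text
clock: 20.88
tool_pos: [591.8, -178.8, 39.3]
tcp_rot: [-3.117, 0.275, 0.128]
ft_force: [-3.5, 0.5, -0.2]
gripper_width: -0.1
```

```bash
python3 pad.py
```

```text
t 20.88 tcp [ 591.8 -178.8   39.3] alpha -10.09 tilt z [-0.0807  0.0175 -0.9966] q [-0.36  0.62  1.59 -0.01  1.02  1.4 ] F [-3.5  0.5 -0.2] w -0.1
 shift tool [-56.4   0.9   3. ] roll 0.11
95 [380.78 172.31]
```

```bash
python3 pad.py; python3 pad.py
```

```text
t 20.93 tcp [ 592.8 -179.    39.4] alpha -10.09 tilt z [-0.0793  0.0172 -0.9967] q [-0.36  0.62  1.59 -0.01  1.02  1.4 ] F [-4.8 -0.1  3.7] w -0.2
 shift tool [-57.5   0.9   3. ] roll 0.11
97 [380.78 171.4 ]
t 20.98 tcp [ 592.9 -179.1   39.4] alpha -10.09 tilt z [-0.0789  0.0171 -0.9967] q [-0.36  0.62  1.59 -0.01  1.02  1.4 ] F [-4.6  0.2  2.4] w -0.0
 shift tool [-57.6   0.9   3.1] roll 0.11
96 [380.79 171.45]
```

>>> jog_arm(linear=[[-4,0,-1],[-8,0,-1],[-12,0,-1],[-12,0,-3],[-5,0,-15],[0,0,-25],[0,0,-30],[0,0,-20],[0,0,0]], roll=[0,0,0,0,0,0,0,0,0], fingers=[0,0,0,0,0,0,0,0,0])

```text
clock: 21.78
tool_pos: [557.7, -173.1, 145.7]
tcp_rot: [-3.118, 0.277, 0.112]
ft_force: [1.1, -0.1, 0.4]
gripper_width: -0.1
```

>>> jog_arm(linear=[[-20,0,-10],[-30,0,-10],[-10,0,0],[0,0,0]], roll=[0,0,0,0], fingers=[0,0,0,0])

```text
clock: 22.12
tool_pos: [499.6, -163.1, 174.6]
tcp_rot: [-3.122, 0.277, 0.095]
ft_force: [0.0, -0.3, -0.6]
gripper_width: 0.0
```

Run:
```python
from snap import *
to(bot,(500,-164,120),-10.2)
snap("20",(370,180,60,80,6),(365,135,75,95,6))
f=dict(np.load("scene20.npz"));print([(b[0],b[1]) for b in blobs(f,"y",(365,150,395,185))])
cv2.imwrite("pics/full20.png",f["pixels"])
```

```text
t 22.12 tcp [ 499.6 -163.1  174.6] alpha -10.14 tilt z [-0.0599  0.0116 -0.9981] q [-0.39  0.34  1.68 -0.01  1.18  1.37] F [ 0.  -0.3 -0.6] w 0.0
 shift tool [ 3.9  0.9 54.4] roll 0.06
[(np.int32(96), array([380.79166667, 171.44791667]))]
```

View pics/v20.png

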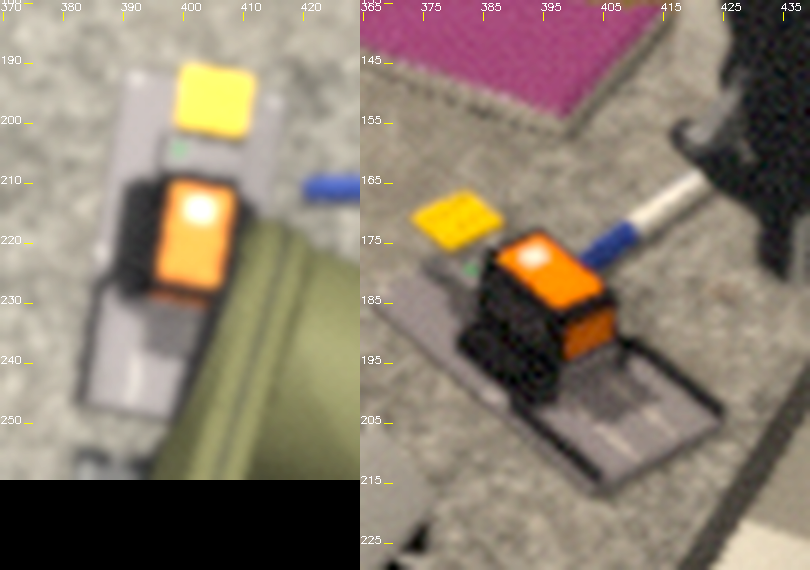

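View pics/full20.png

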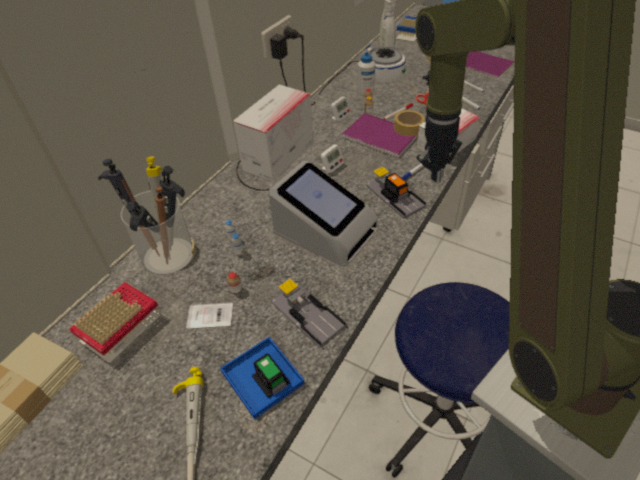

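>>> jog_arm(linear=[[0,0,0],[0,0,0],[0,0,0],[0,0,0],[0,0,0],[0,0,0]], roll=[0,0,0,0,0,0], fingers=[0,0,0,0,0,0])

```text
clock: 22.72
tool_pos: [505.5, -164.5, 171.0]
tcp_rot: [-3.121, 0.276, 0.094]
ft_force: [-0.3, -0.7, -0.6]
gripper_width: 0.3
```

Run:
```python
from snap import *
a=dict(np.load("scene20.npz"));b=bot.grab_frame("scene")
for c,r in (("o",(380,165,410,205)),("y",(365,150,395,185)),("g",(240,340,300,400))):
  print(c,[np.round(x[1],2) for x in blobs(a,c,r)],[np.round(x[1],2) for x in blobs(b,c,r)])
print(bot.observe()["ft_force"]); print(bot.close_job())
```

```text
o [array([396.44, 179.92])] [array([396.44, 179.92])]
y [array([380.79, 171.45])] [array([380.78, 171.4 ])]
g [array([268.62, 367.8 ]), array([277.05, 381.81])] [array([268.48, 367.68]), array([276.98, 381.81])]
[ 0.34884655 -0.40799057  0.33063847]
the job is handed in; nothing more can be done
None
```

Both packs are where you asked, and I handed the job in at about 22.8 s of the 67 s allowed.

- **Green pack:** I pressed charger_a's yellow pad straight down with closed fingers, reading about 8 N. The pack came out about 13 mm. I then gripped it across its sides, drew it back to the apron, lifted it and set it down upright in the blue tray. The reading changed by about 5 N at touchdown.
- **Orange pack:** I stood it on charger_b's apron and pushed it in by its tail ledge. The push peaked at about 8 N in the readings taken between moves. The yellow pad dipped while the catch rode over the pack and sprang back up as the push force dropped, so I took that as the click and backed off.

**Last checks:**
- The orange pack did not move after I let go. Charger_b's pad was back at its resting position, and the green pack stood upright in the tray.
- The robot was clear of everything, with only sensor noise in the force reading.
- The bottle, marker and pouch look undisturbed in the pictures. I did not measure their positions.

**What disagreed:** the two cameras differed by about 4–6 mm across the bench. I used positions in between and corrected by touch. The tool also tilted by about 4.5° during the final push, but stayed on the ledge.

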